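# Unload the masking-tape roll from its spindle stand

## Task

Clear the tape stand on the wax bench: take the steel keeper bar off the spindle and lay it flat in the tool tray next to the file, lying the same way as the file. Then raise the lifter by its grip as far as it goes so that it carries the roll of tape up off the spindle, slide the roll (do not lift it) across onto the landing deck until it is wholly on the deck, and finally push the empty lifter all the way back down. Leave the file and the other things on the bench where they are.

Things in the scene. Friction and masses are not known exactly. Their poses are not given: they have to be found in the camera images.
- stand: Fixed wooden tape stand, base 120 (x) x 285 (y) x 12 mm; origin under its middle, y from the spindle to the landing deck. Steel spindle 44 mm thick at local (0, -35 mm), top at z 65 mm, with a slot along x 16 mm wide, 8 mm deep. Deck y 16 to 136 mm, top at z 68 mm, 12 mm high rails on its sides and +y end, open towards the spindle. Two 6 mm guide rods 85 mm high at (+-44, -79 mm).
- spindle_top (a point): Point on the spindle's axis at the height of its top (local z 65 mm of the stand). Axes as the stand's.
- landing (a point): Centre of the landing deck, on its top surface. Axes as the stand's. From here it is 60 mm to the end rail (+y), 60 mm to the deck's open edge (-y), 52 mm to each side rail and 111 mm to the spindle axis.
- lifter (a joint): Height of the lifter, m: 0 down, 0.040 fully up. A flat dark steel plate 98 x 98 x 6 mm around the spindle, under the roll, sliding vertically; its top is at stand z 30 mm when down, 70 mm when up (5 mm above the spindle's top, 2 mm above the deck). It stays where it is left; friction about 6 N.
- lifter_grip (a point): Centre of the top face of the lifter's grip, an upright dark wooden block 16 (x) x 30 (y) x 54 mm tall on an arm of the lifter plate, 95 mm from the spindle's axis on the side away from the deck. Its top is 48 mm above the plate's top (stand z 78 mm down, 118 mm up). Axes as the stand's.
- tape_roll: Roll of pale masking tape, outside diameter 92 mm, bore 52 mm with a cardboard core, 24 mm high, lying flat on the lifter around the spindle. About 180 g. Origin: centre of its underside; z along its axis.
- keeper_bar: Flat steel bar 150 (x) x 12 (y) x 8 mm (z) lying in the slot across the spindle's top, above the roll. On its middle stands a dark wooden tab 40 (x) x 12 (y) mm, from 8 to 48 mm above the bar's underside, to hold it by. About 120 g. Origin: centre of the bar's underside; x along the bar.
- tray: Fixed shallow open pine tray, 240 (x) x 120 (y) mm outside, walls 5 mm thick and 17 mm high in all, inner floor 5 mm above its underside. Origin: centre of its underside; x along the tray.
- file: Steel edge file with a wooden handle, 200 (x) x 24 mm, blade 5 mm and handle 10 mm thick, lying along the tray near one long side. Origin: middle of its underside; x along it.
- wax_block: Glide wax block 90 x 40 x 28 mm, a bystander. Origin: centre of its underside.
- bevel_guide: Plastic bevel guide, plate 70 x 50 x 12 mm with an upright rib 40 mm high in all, a bystander. Origin: centre of its underside.
- thermometer: Chrome snow thermometer, stem 120 x 20 x 8 mm with a round dial of 48 mm diameter at its -x end, a bystander. Origin: middle of the stem's underside.

How it is judged:
By the outcome, as a careful person would: the job done as asked, in the order asked, and still so for the second after the job is handed in, with the robot touching nothing.
It also fails if it takes over 72 s, if anything falls off the work surface, if the arm or the gripper's body presses on something with over 40 N, if the wrist force passes 120 N, or if a joint passes its speed limit or range.

## Robot

A 6-joint arm with a two-finger parallel gripper is mounted at the origin on the work surface. World frame = base frame: x ahead of the robot, y to its left, z up, the work surface at z = 0. Lengths are in m, angles in rad, forces in N, time in s.
With the tool pointing down it reaches from about 0.4 to 0.925 m from the base axis. Payload 12.5 kg.
Tool frame: the origin (TCP) lies at the very end of the fingers, on their centre line; the grasp point (between the pads) lies 19 mm behind it; z points along the fingers, y is the line along which they close (so a half turn about z gives the same grasp; the last joint's range is limited). The gripper opens to 95 mm and grips with 3 to 60 N. Pads are 20 mm wide; open, the fingers measure 119 mm over their backs; the gripper's body (75 mm by 180 mm) begins 59 mm behind the grasp point.
Start: joints at [-0.106, 0.491, 1.559, -0, 1.092, -0.106], TCP at [0.625, 0, 0.215] pointing down, gripper open.
Joint ranges: [-3.1, 3.1], [-0.84, 2.19], [0.05, 2.79], [-1.13, 4.28], [0.06, 2.93], [-2.69, 2.69]. Speed limits (rad/s): [2.22, 2.22, 2.79, 3.14, 3.14, 3.14].

## Interface

Orientations are given as a 3x3 rotation matrix whose columns are the frame's x, y, z axes.
In Python, from plant import env, get_image, spotter gives the robot as it stands.
- The arm moves only by the tool step_arm, never from a script. Its argument "commands" is a list of rows, each an object with "delta_pos": the shift along the world's x, y, z as a fraction of full scale, a list of three; "twist": the turn, a rotation vector about the world's x, y, z as a fraction of full scale, a list of three. A call has 1 to 8 rows; each row shifts and turns the commanded pose from where the row before left it; what a row does not reach is not made up. Full scale, the value 1, is 0.025 m for a shift and 5 degrees for a turn. A row lasts 1/10 s, in which the tool goes at most 50 mm and 8.59 degrees, less where a joint would pass 70% of its speed; a pose out of reach is approached as far as the arm can. A call with a number of a shift or a turn outside -1 to 1 is refused whole. A call with a gripper value outside its range is refused whole. "claw" is the finger opening in mm, from 0 to 95.1, set as the call begins (left out, the last holds). The fingers move at their own pace and stop on an object; "force" is the grip in N (left out, the last holds). Time passes only in rows, so rows that do not move let the fingers close. It gives the time, the measured TCP pose, the force, the opening and the grip force at its end, in the units of the state.
- env.observe(): the state, without advancing time (a new reading comes with each control period).
- get_image(name): name is "scene" or "side" or "wrist"; returns a dict with "pixels" (420x560x3 uint8, red, green, blue), "fx", "fy", "cx", "cy" (pixels), "rvec" (rotation vector, rad) and "tvec" (3), from world to camera coordinates, as OpenCV has them. Camera axes: x right, y down, z forward; pixel columns grow to the right and rows downward; lengths in m; the calibration is good to about 2 mm. A picture is of the moment at which its call begins. There is no depth.
- env.finish_job(): hands the job in; it is judged then, once.
Trained networks look in the newest picture that a camera, given by its name, has taken for a name from the list of things; names that differ only in an ending like _2 or _b are one class to them, and where a whole thing is asked for, a point or a joint stands for the part that bears it (a point fixed in the world has none). Each returns a list of dicts, best first, with "conf" (0 to 1); they miss things now and then, are a little off and sometimes report something else, mostly with a low value. They report only what shows in the picture. A call takes as long as a camera call.
- spotter.cut_out(camera, label): "pixels" (420x560 bool, what is visible of it) and "location" ([column, row] in pixels, amid what is visible of it).
- spotter.tip_of(camera, label): "location" ([column, row] in pixels: a listed point, or the origin of a listed thing).
The state is a dict: "time": time; "joint_pos": joint angles; "dq": joint speeds; "joint_torque": joint torques, N m; "tool_pos": TCP position; "orientation": TCP orientation; "ft_force": force on the tool from outside, world axes, zero at the start; "wrist_torque": the same for the moment, N m; "finger_gap": finger opening in m; "finger_force": force on a finger pad.
Only numpy, scipy, OpenCV 4.12 (cv2) and the standard library are available. Lean on these libraries where they do the work, as an engineer would, in place of code of your own. Each camera call takes 0.05 s, during which the arm holds its last target. There are 200 camera calls.

## Working session

There is one attempt and no reset: what is moved stays moved. The work goes in short steps, Python scripts to look and compute and a tool call to move; the robot and the scene stay as the last step left them, time stands still between calls to the robot, and variables do not carry over. Pictures are saved under pics/ and viewed, at most 10 in all, crops included, and the job is handed in when it is done.

Besides the shell and the picture viewer there is one more tool, called after "Emit:" as name(argument=value, ...), one argument or row to a line, values as JSON. step_arm: Moves the arm, as the interface text tells. Its arguments: {"type":"object","properties":{"commands":{"type":"array"},"claw":{"type":"number"},"force":{"type":"number"}},"required":["commands"]}

```bash
mkdir -p pics; ls
cat > h.py <<'E'
import numpy as np, cv2
from plant import env, get_image, spotter
def cam(n):
    c=get_image(n); K=np.array([[c['fx'],0,c['cx']],[0,c['fy'],c['cy']],[0,0,1.]])
    R=cv2.Rodrigues(np.array(c['rvec'],float))[0]; t=np.array(c['tvec'],float).ravel()
    return dict(img=c['pixels'],K=K,R=R,t=t)
def ray(c,p):
    d=c['R'].T@np.linalg.inv(c['K'])@np.array([p[0],p[1],1.]); return -c['R'].T@c['t'],d/np.linalg.norm(d)
def onplane(c,p,z):
    o,d=ray(c,p); return o+d*(z-o[2])/d[2]
def tri(l):
    A=np.zeros((3,3));b=np.zeros(3);rs=[ray(c,p) for c,p in l]
    for o,d in rs:
        M=np.eye(3)-np.outer(d,d);A+=M;b+=M@o
    x=np.linalg.solve(A,b); return x,[np.linalg.norm(np.cross(x-o,d)) for o,d in rs]
def proj(c,X):
    return cv2.projectPoints(np.array(X,float).reshape(-1,1,3),cv2.Rodrigues(c['R'])[0],c['t'],c['K'],None)[0].reshape(-1,2)
E
python3 - <<'E'
from h import *
np.set_printoptions(precision=4,suppress=True)
C={n:cam(n) for n in('scene','side','wrist')}
cv2.imwrite('pics/a.png',cv2.resize(np.hstack([C['scene']['img'],C['side']['img']])[:,:,::-1],(1120,420))[:,:,:] [:, :560])
cv2.imwrite('pics/b.png',C['side']['img'][:,:,::-1]); cv2.imwrite('pics/c.png',C['wrist']['img'][:,:,::-1])
for l in ['stand','spindle_top','landing','lifter_grip','tape_roll','keeper_bar','tray','file','wax_block','bevel_guide','thermometer']:
    L=[]
    for n in C:
        r=spotter.tip_of(n,l)
        if r: print(l,n,np.array(r[0]['location']).round(1),round(r[0]['conf'],2)); L.append((C[n],r[0]['location'])) if r[0]['conf']>.4 else 0
    if len(L)>1: print('   ',*tri(L))
print(env.observe()['time'])
E
```

```text
pics
stand scene [309.9 179. ] 0.78
stand side [257.4 176.4] 0.84
stand wrist [238.4   1.8] 0.87
    [ 0.5755  0.2161 -0.004 ] [np.float64(0.0019195470808528647), np.float64(0.0011650740832932157), np.float64(0.0009329179419568626)]
spindle_top scene [306.1 164.8] 0.82
spindle_top side [261.6 166. ] 0.64
spindle_top wrist [240.7  14.1] 0.84
    [0.5863 0.1776 0.0688] [np.float64(0.00622082417564844), np.float64(0.007777064386738453), np.float64(0.0027274545456326712)]
landing scene [321.9 148.3] 0.56
landing side [251.8 144.4] 0.91
landing wrist [403.4  90. ] 0.62
    [0.6431 0.1007 0.2042] [np.float64(0.033525164347018174), np.float64(0.0762072471984362), np.float64(0.04876520127670835)]
lifter_grip scene [295.8 182. ] 0.65
lifter_grip side [267.6 181.9] 0.8
lifter_grip wrist [265.  115.6] 0.75
    [0.6082 0.0914 0.0716] [np.float64(0.006477901392398361), np.float64(0.004399923262578824), np.float64(0.0036172044328874574)]
tape_roll scene [306.2 174.2] 0.61
tape_roll side [260.1 171.4] 0.7
    [0.5855 0.1786 0.0409] [np.float64(0.0006643765751451902), np.float64(0.000664376575145065
[... 580 characters left out ...]
49845681), np.float64(0.0005696610649847065)]
wax_block scene [251.7 208.6] 0.7
wax_block side [246.3 228.6] 0.87
wax_block wrist [215.4 189.4] 0.95
    [ 0.539  -0.0065 -0.0039] [np.float64(0.001027019118461702), np.float64(0.0040993810664542085), np.float64(0.003708640551902174)]
bevel_guide scene [340.6 226. ] 0.73
bevel_guide side [328.1 193.7] 0.85
bevel_guide wrist [400.2  94.4] 0.57
    [0.771  0.1117 0.0004] [np.float64(0.00583773839798552), np.float64(0.001972848442959868), np.float64(0.004225066513852868)]
thermometer scene [260.2 291.5] 0.93
thermometer wrist [368.8 315.1] 0.87
    [ 0.758  -0.1989  0.005 ] [np.float64(0.0005469556557756036), np.float64(0.0005469556557756363)]
1.8
```

Run:
```python
import cv2,numpy as np
a=cv2.imread('pics/a.png');b=cv2.imread('pics/b.png')
# a may be squashed composite; crop both views
A=cv2.resize(a[110:310,120:400],(400,286),interpolation=3);B=cv2.resize(b[110:350,150:370],(400,436))
o=np.zeros((450,800,3),np.uint8);o[:286,:400]=A;o[:436,400:]=B;cv2.imwrite('pics/d.png',o)
```

```text
(no output)
```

View pics/d.png

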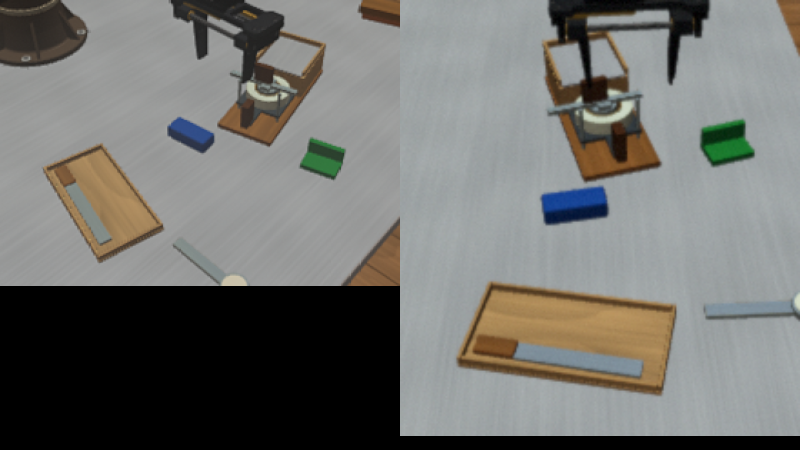

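View pics/c.png

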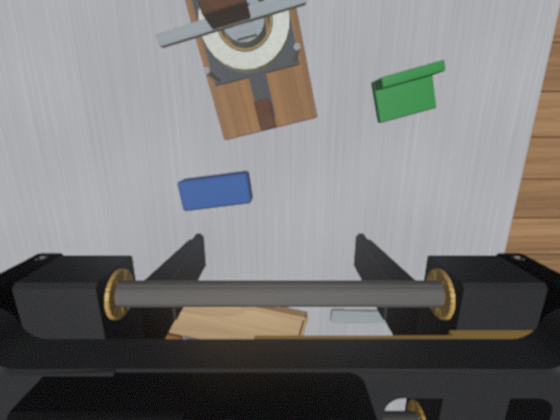

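Emit:
step_arm(
  commands=[
    {"delta_pos": [-0.2, 1, 0.4], "twist": [0, 0, 0.6]},
    {"delta_pos": [-0.2, 1, 0.4], "twist": [0, 0, 0.6]},
    {"delta_pos": [-0.2, 1, 0.4], "twist": [0, 0, 0.6]},
    {"delta_pos": [-0.2, 1, 0.4], "twist": [0, 0, 0.6]},
    {"delta_pos": [0, 0, 0], "twist": [0, 0, 0.5]},
    {"delta_pos": [0, 0, 0], "twist": [0, 0, 0]},
    {"delta_pos": [0, 0, 0], "twist": [0, 0, 0]},
  ],
)

```text
time: 2.5
tool_pos: [0.605, 0.0998, 0.2545]
orientation: [[-0.249, 0.969, -0.0], [0.969, 0.249, -0.0], [-0.0, -0.0, -1.0]]
ft_force: [0.2, -0.7, -0.2]
finger_gap: 0.0948
finger_force: 0.0
```

Run:
```python
from h import *
np.set_printoptions(precision=4,suppress=True)
o=env.observe();print(o['time'],o['tool_pos'],o['orientation'],o['ft_force'])
C={n:cam(n) for n in('scene','side','wrist')}
for n in C: np.savez('c_%s.npz'%n,**C[n])
w=C['wrist'];cv2.imwrite('pics/e.png',w['img'][:,:,::-1]); print('cam',-w['R'].T@w['t'])
for l in ['spindle_top','landing','lifter_grip','tape_roll','keeper_bar','stand']:
    L=[]
    for n in C:
        r=spotter.tip_of(n,l)
        if r: print(l,n,np.array(r[0]['location']).round(1),round(r[0]['conf'],2)); L.append((C[n],r[0]['location'])) if r[0]['conf']>.4 else 0
    if len(L)>1: print('   ',*tri(L))
r=spotter.cut_out('wrist','keeper_bar')
if r:
    m=r[0]['pixels'];np.save('m.npy',m);print(r[0]['conf'],cv2.minAreaRect(np.argwhere(m)[:,::-1].astype(np.float32)))
```

```text
2.5 [0.605  0.0998 0.2545] [[-0.249   0.9685 -0.0002]
 [ 0.9685  0.249  -0.0001]
 [-0.     -0.0002 -1.    ]] [ 0.2179 -0.6561 -0.1773]
cam [0.5846 0.173  0.4251]
spindle_top scene [306.8 165.8] 0.74
spindle_top side [262.1 166.4] 0.97
spindle_top wrist [283.7 120.7] 0.77
    [0.5877 0.1798 0.0646] [np.float64(0.006277420426622926), np.float64(0.006941009026668139), np.float64(0.002089306554851526)]
landing scene [320.6 146.3] 0.93
landing side [253.1 143.1] 0.91
landing wrist [285.   11.1] 0.58
    [0.562  0.2848 0.0743] [np.float64(0.006276851891036614), np.float64(0.0072526119103044585), np.float64(0.004552202011628602)]
lifter_grip scene [174.5 250.5] 0.62
lifter_grip side [257.1 165.2] 0.19
lifter_grip wrist [280.8 197.8] 0.72
    [ 0.5267 -0.0874 -0.1165] [np.float64(0.16196020997885932), np.float64(0.16196020997885924)]
tape_roll scene [305.5 175. ] 0.84
tape_roll side [260.5 174. ] 0.68
    [0.5857 0.1747 0.0373] [np.float64(0.0016331050268668696), np.float64(0.0016331050268668568)]
keeper_bar scene [303.1 167.4] 0.73
keeper_bar side [254.3 168.6] 0.8
keeper_bar wrist [273.9 121.2] 0.78
    [0.5724 0.1783 0.0557] [np.float64(0.0026381357732076275), np.float64(0.0038485423887207465), np.float64(0.003955198723913719)]
stand scene [310.8 179.1] 0.88
stand side [260.5 176.1] 0.86
stand wrist [282.   95.8] 0.63
    [ 0.581   0.2138 -0.0011] [np.float64(0.0017459646523172371), np.float64(0.004403886976088498), np.float64(0.0034206909134234043)]
0.96 ((272.0085144042969, 119.75833129882812), (11.898124694824219, 126.0819320678711), 89.35625457763672)
```

View pics/e.png

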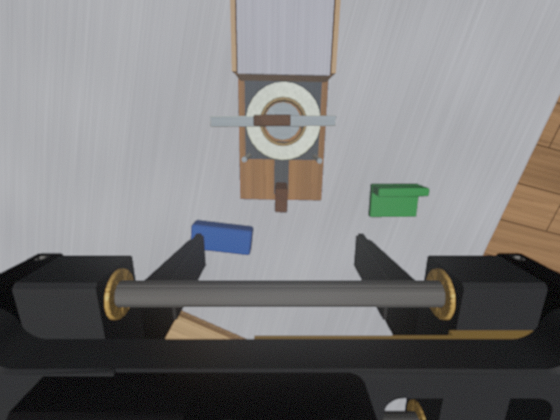

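Run:
```python
from h import *
np.set_printoptions(precision=4,suppress=True)
w=dict(np.load('c_wrist.npz'));m=np.load('m.npy');im=w['img'].astype(int)
r=cv2.minAreaRect(np.argwhere(m)[:,::-1].astype(np.float32))
ys,xs=np.nonzero(m)
for s in('min','max'):
    x=getattr(xs,s)(); k=abs(xs-x)<=4; p=[x+(0.5 if s=='max' else -.5),ys[k].mean()];print('barend',p,onplane(w,p,.065))
cen=np.nonzero(m&(im[:,:,2]<70)); print('tab px',cen[1].min(),cen[1].max(),cen[0].min(),cen[0].max())
p=[(cen[1].min()+cen[1].max())/2,(cen[0].min()+cen[0].max())/2];print('tab top',onplane(w,p,.105))
# cream ring
k=((im[:,:,0]>195)&(im[:,:,0]-im[:,:,2]>12)).astype(np.uint8);k[:70]=0;k[175:]=0;k[:,:230]=0;k[:,340:]=0
c=np.argwhere(k)[:,::-1].astype(np.float32);h=cv2.convexHull(c);e=cv2.fitEllipse(h);print('roll',e,onplane(w,e[0],.054))
# grip top: dark brown region
g=(im.sum(2)<150);g[:180]=0;g[216:]=0;g[:,:265]=0;g[:,300:]=0
yy,xx=np.nonzero(g);print('grip px',xx.min(),xx.max(),yy.min(),yy.max())
print(im[184:214:2,281])
for n,z,p in[('spin',.065,(283.7,120.7)),('land',.068,(285,11.1)),('grip',.078,(280.8,197.8))]:print(n,onplane(w,p,z))
# stand base edge corners at z=.012
print('base corners',onplane(w,(241,197.5),.012),onplane(w,(322,200),.012))
cv2.imwrite('pics/f.png',cv2.resize(w['img'][60:220,200:360,::-1],(600,600),interpolation=cv2.INTER_CUBIC))
```

```text
barend [np.float64(208.5), np.float64(120.89583333333333)] [0.501  0.1594 0.065 ]
barend [np.float64(335.5), np.float64(120.0)] [0.6473 0.1979 0.065 ]
tab px 255 288 116 125
tab top [0.5748 0.1779 0.105 ]Traceback (most recent call last):
  File "<stdin>", line 12, in <module>
cv2.error: OpenCV(4.12.0) /io/opencv/modules/imgproc/src/shapedescr.cpp:356: error: (-215:Assertion failed) n >= 0 && (depth == CV_32F || depth == CV_32S) in function 'fitEllipseNoDirect'
```

Emit:
step_arm(
  claw=64,
  force=30,
  commands=[
    {"delta_pos": [-0.305, 0.785, -1], "twist": [0, 0, 0]},
    {"delta_pos": [-0.305, 0.785, -1], "twist": [0, 0, 0]},
    {"delta_pos": [-0.305, 0.785, -1], "twist": [0, 0, 0]},
    {"delta_pos": [-0.305, 0.785, -0.8], "twist": [0, 0, 0]},
    {"delta_pos": [0, 0, -1], "twist": [0, 0, 0]},
    {"delta_pos": [0, 0, -1], "twist": [0, 0, 0]},
    {"delta_pos": [0, 0, -1], "twist": [0, 0, 0]},
    {"delta_pos": [0, 0, -0.46], "twist": [0, 0, 0]},
  ],
)

```text
time: 4.4
tool_pos: [0.5738, 0.1784, 0.0712]
orientation: [[-0.25, 0.968, -0.002], [0.968, 0.25, -0.0], [0.0, -0.002, -1.0]]
ft_force: [-0.1, -0.5, 0.5]
finger_gap: 0.064
finger_force: 0.0
```

Emit:
step_arm(
  claw=30,
  commands=[
    {"delta_pos": [0, 0, 0], "twist": [0, 0, 0]},
    {"delta_pos": [0, 0, 0], "twist": [0, 0, 0]},
    {"delta_pos": [0, 0, 0], "twist": [0, 0, 0]},
    {"delta_pos": [0, 0, 0], "twist": [0, 0, 0]},
    {"delta_pos": [0, 0, 0], "twist": [0, 0, 0]},
  ],
)

```text
time: 4.9
tool_pos: [0.5751, 0.1786, 0.0743]
orientation: [[-0.25, 0.968, 0.002], [0.968, 0.25, 0.0], [-0.0, 0.002, -1.0]]
ft_force: [-0.4, 0.5, 6.8]
finger_gap: 0.0398
finger_force: 30.0
```

Emit:
step_arm(
  commands=[
    {"delta_pos": [0, 0, 0.4], "twist": [0, 0, 0]},
    {"delta_pos": [0, 0, 0.8], "twist": [0, 0, 0]},
    {"delta_pos": [0, 0, 1], "twist": [0, 0, 0]},
    {"delta_pos": [0, 0, 1], "twist": [0, 0, 0]},
    {"delta_pos": [0, 0, 1], "twist": [0, 0, 0]},
    {"delta_pos": [-0.1, -0.5, 1], "twist": [0, 0, 0]},
    {"delta_pos": [-0.1, -1, 0], "twist": [0, 0, -0.5]},
    {"delta_pos": [-0.1, -1, 0], "twist": [0, 0, -0.5]},
  ],
)

```text
time: 5.7
tool_pos: [0.5668, 0.1156, 0.2046]
orientation: [[-0.164, 0.986, 0.002], [0.986, 0.164, 0.0], [-0.0, 0.002, -1.0]]
ft_force: [0.8, -0.6, -1.1]
finger_gap: 0.0397
finger_force: 30.0
```

Emit:
step_arm(
  commands=[
    {"delta_pos": [-0.1, -1, 0], "twist": [0, 0, -0.5]},
    {"delta_pos": [-0.1, -1, 0], "twist": [0, 0, -0.5]},
    {"delta_pos": [-0.1, -1, 0], "twist": [0, 0, -0.5]},
    {"delta_pos": [-0.1, -1, 0], "twist": [0, 0, -0.5]},
    {"delta_pos": [-0.1, -1, 0], "twist": [0, 0, -0.5]},
    {"delta_pos": [-0.1, -1, 0], "twist": [0, 0, -0.5]},
    {"delta_pos": [-0.1, -1, 0], "twist": [0, 0, -0.5]},
    {"delta_pos": [-0.1, -1, 0], "twist": [0, 0, -0.5]},
  ],
)

```text
time: 6.5
tool_pos: [0.5466, -0.0849, 0.2038]
orientation: [[0.184, 0.983, 0.0], [0.983, -0.184, -0.0], [-0.0, 0.0, -1.0]]
ft_force: [-0.1, 1.2, -0.8]
finger_gap: 0.0398
finger_force: 30.0
```

Emit:
step_arm(
  commands=[
    {"delta_pos": [-0.1, -1, 0], "twist": [0, 0, -0.5]},
    {"delta_pos": [-0.1, -1, 0], "twist": [0, 0, -0.4]},
    {"delta_pos": [-0.1, -1, 0], "twist": [0, 0, 0]},
    {"delta_pos": [-0.1, -1, 0], "twist": [0, 0, 0]},
    {"delta_pos": [-0.1, -1, 0], "twist": [0, 0, 0]},
    {"delta_pos": [0, -1, 0], "twist": [0, 0, 0]},
    {"delta_pos": [0, -0.6, 0], "twist": [0, 0, 0]},
    {"delta_pos": [0, 0, 0], "twist": [0, 0, 0]},
  ],
)

```text
time: 7.3
tool_pos: [0.5343, -0.2504, 0.2033]
orientation: [[0.261, 0.965, 0.0], [0.965, -0.261, -0.0], [-0.0, 0.0, -1.0]]
ft_force: [-0.4, 0.9, -1.8]
finger_gap: 0.0402
finger_force: 30.0
```

Run:
```python
from h import *
np.set_printoptions(precision=4,suppress=True)
o=env.observe();print(o['time'],o['tool_pos'],o['finger_gap'])
C={n:cam(n) for n in('scene','side','wrist')}
w=C['wrist'];np.savez('c2_wrist.npz',**w);cv2.imwrite('pics/g.png',w['img'][:,:,::-1])
for n in C:
  for l,z in(('file',.01),('tray',.017),('keeper_bar',0)):
    r=spotter.cut_out(n,l)
    if r:
        m=r[0]['pixels'];np.save(f'm_{n}_{l}.npy',m)
        q=np.argwhere(m)[:,::-1].astype(np.float32)
        P=np.array([onplane(C[n],p,z)[:2] for p in q],np.float32)
        print(n,l,r[0]['conf'],len(q),cv2.minAreaRect(P))
```

```text
7.3 [ 0.5343 -0.2504  0.2033] 0.04016134536626314
scene file 0.89 607 ((0.5221360921859741, -0.2586221694946289), (0.025385657325387, 0.20667321979999542), 75.73222351074219)
scene tray 0.93 2989 ((0.5434396862983704, -0.2306036353111267), (0.12247288972139359, 0.25142592191696167), 76.43756103515625)
scene keeper_bar 0.44 118 ((0.39260363578796387, -0.16087108850479126), (0.01636418141424656, 0.08907173573970795), 74.63455963134766)
side file 0.84 967 ((0.5222097635269165, -0.25812527537345886), (0.027664341032505035, 0.20106522738933563), 75.24785614013672)
side tray 0.77 4391 ((0.5368802547454834, -0.23214401304721832), (0.1312742382287979, 0.2408289611339569), 76.70209503173828)
side keeper_bar 0.68 901 ((0.5205946564674377, -0.03316689282655716), (0.08420032262802124, 0.20180930197238922), 76.0093994140625)
wrist file 0.83 2780 ((0.519879162311554, -0.256242573261261), (0.024622926488518715, 0.20071880519390106), 75.90155029296875)
wrist tray 0.79 16174 ((0.5352065563201904, -0.22494609653949738), (0.12155169993638992, 0.24156725406646729), 76.31562805175781)
wrist keeper_bar 0.85 5538 ((0.5081499814987183, -0.3452838361263275), (0.07155382633209229, 0.3107921779155731), 74.44593048095703)
```

View pics/g.png

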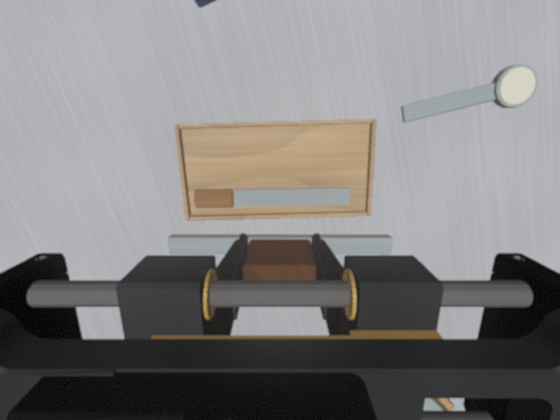

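Emit:
step_arm(
  commands=[
    {"delta_pos": [0, 0.54, -1], "twist": [0, 0, 0.2]},
    {"delta_pos": [0, 0.54, -1], "twist": [0, 0, 0]},
    {"delta_pos": [0, 0, -1], "twist": [0, 0, 0]},
    {"delta_pos": [0, 0, -1], "twist": [0, 0, 0]},
    {"delta_pos": [0, 0, -1], "twist": [0, 0, 0]},
    {"delta_pos": [0, 0, -1], "twist": [0, 0, 0]},
    {"delta_pos": [0, 0, -0.6], "twist": [0, 0, 0]},
    {"delta_pos": [0, 0, 0], "twist": [0, 0, 0]},
  ],
)

```text
time: 8.7
tool_pos: [0.5337, -0.2215, 0.0363]
orientation: [[0.242, 0.97, -0.003], [0.97, -0.242, 0.002], [0.001, -0.003, -1.0]]
ft_force: [-0.8, -0.5, -0.3]
finger_gap: 0.0398
finger_force: 30.0
```

Emit:
step_arm(
  commands=[
    {"delta_pos": [0, 0, -0.15], "twist": [0, 0, 0]},
    {"delta_pos": [0, 0, -0.15], "twist": [0, 0, 0]},
    {"delta_pos": [0, 0, -0.1], "twist": [0, 0, 0]},
    {"delta_pos": [0, 0, 0], "twist": [0, 0, 0]},
  ],
)

```text
time: 9.1
tool_pos: [0.5346, -0.222, 0.0283]
orientation: [[0.242, 0.97, 0.0], [0.97, -0.242, -0.0], [-0.0, 0.0, -1.0]]
ft_force: [0.2, -0.2, -1.6]
finger_gap: 0.0396
finger_force: 30.0
```

Emit:
step_arm(
  commands=[
    {"delta_pos": [0, 0, -0.12], "twist": [0, 0, 0]},
    {"delta_pos": [0, 0, -0.06], "twist": [0, 0, 0]},
    {"delta_pos": [0, 0, 0], "twist": [0, 0, 0]},
  ],
)

```text
time: 9.4
tool_pos: [0.5345, -0.2219, 0.0235]
orientation: [[0.242, 0.97, -0.0], [0.97, -0.242, 0.0], [0.0, -0.0, -1.0]]
ft_force: [-0.2, -0.5, -1.2]
finger_gap: 0.0398
finger_force: 30.0
```

Emit:
step_arm(
  commands=[
    {"delta_pos": [0, 0, -0.06], "twist": [0, 0, 0]},
    {"delta_pos": [0, 0, 0], "twist": [0, 0, 0]},
  ],
)

```text
time: 9.6
tool_pos: [0.5347, -0.2221, 0.0223]
orientation: [[0.242, 0.97, 0.0], [0.97, -0.242, -0.0], [-0.0, 0.001, -1.0]]
ft_force: [0.2, -0.5, 0.7]
finger_gap: 0.0399
finger_force: 30.0
```

Emit:
step_arm(
  commands=[
    {"delta_pos": [0, 0, -0.04], "twist": [0, 0, 0]},
    {"delta_pos": [0, 0, 0], "twist": [0, 0, 0]},
  ],
)

```text
time: 9.8
tool_pos: [0.5347, -0.2221, 0.0222]
orientation: [[0.242, 0.97, 0.001], [0.97, -0.242, -0.001], [-0.0, 0.001, -1.0]]
ft_force: [-1.4, -0.3, 12.3]
finger_gap: 0.0396
finger_force: 30.0
```

Contact confirmed (12 N). Release, then rise.

Emit:
step_arm(
  claw=64,
  commands=[
    {"delta_pos": [0, 0, 0], "twist": [0, 0, 0]},
    {"delta_pos": [0, 0, 0], "twist": [0, 0, 0]},
    {"delta_pos": [0, 0, 0], "twist": [0, 0, 0]},
    {"delta_pos": [0, 0, 0.6], "twist": [0, 0, 0]},
    {"delta_pos": [0, 0, 1], "twist": [0, 0, 0]},
    {"delta_pos": [0, 0, 1], "twist": [0, 0, 0]},
    {"delta_pos": [0, 0, 1], "twist": [0, 0, 0]},
    {"delta_pos": [0, 0, 1], "twist": [0, 0, 0]},
  ],
)

```text
time: 10.6
tool_pos: [0.5344, -0.2219, 0.137]
orientation: [[0.242, 0.97, -0.0], [0.97, -0.242, 0.0], [0.0, -0.0, -1.0]]
ft_force: [0.2, 0.7, -0.6]
finger_gap: 0.0636
finger_force: 0.0
```

Emit:
step_arm(
  commands=[
    {"delta_pos": [0.15, 1, 0.8], "twist": [0, 0, 0.5]},
    {"delta_pos": [0.15, 1, 0.7], "twist": [0, 0, 0.5]},
    {"delta_pos": [0.15, 1, 0.7], "twist": [0, 0, 0.5]},
    {"delta_pos": [0.15, 1, 0.5], "twist": [0, 0, 0.5]},
    {"delta_pos": [0.15, 1, 0.4], "twist": [0, 0, 0.5]},
    {"delta_pos": [0.15, 1, 0], "twist": [0, 0, 0.5]},
    {"delta_pos": [0.15, 1, 0], "twist": [0, 0, 0.5]},
    {"delta_pos": [0.15, 1, 0], "twist": [0, 0, 0.5]},
  ],
)

```text
time: 11.4
tool_pos: [0.5645, -0.0209, 0.2136]
orientation: [[-0.106, 0.994, 0.0], [0.994, 0.106, 0.0], [0.0, 0.0, -1.0]]
ft_force: [0.4, -0.3, 0.1]
finger_gap: 0.0639
finger_force: 0.0
```

Emit:
step_arm(
  commands=[
    {"delta_pos": [0.25, 1, 0], "twist": [0, 0, 0.5]},
    {"delta_pos": [0.25, 1, 0], "twist": [0, 0, 0.5]},
    {"delta_pos": [0.25, 1, 0], "twist": [0, 0, 0.5]},
    {"delta_pos": [0.25, 1, 0], "twist": [0, 0, 0.5]},
    {"delta_pos": [0.4, 0.5, 0], "twist": [0, 0, -0.3]},
    {"delta_pos": [0.4, 0, 0], "twist": [0, 0, 0]},
    {"delta_pos": [0, 0, 0], "twist": [0, 0, 0]},
    {"delta_pos": [0, 0, 0], "twist": [0, 0, 0]},
  ],
)

```text
time: 12.2
tool_pos: [0.6094, 0.0897, 0.2133]
orientation: [[-0.25, 0.968, -0.001], [0.968, 0.25, -0.0], [0.0, -0.001, -1.0]]
ft_force: [0.2, 0.2, 0.4]
finger_gap: 0.0643
finger_force: 0.0
```

Run:
```python
from h import *
np.set_printoptions(precision=4,suppress=True)
o=env.observe();print(o['time'],o['tool_pos'],o['orientation'][1])
C={n:cam(n) for n in('scene','side','wrist')}
w=C['wrist'];np.savez('c3_wrist.npz',**w)
for n in('scene','side'):
  for l,z in(('file',.01),('keeper_bar',.013)):
    r=spotter.cut_out(n,l)
    if r:
        m=r[0]['pixels'];q=np.argwhere(m)[:,::-1].astype(np.float32)
        P=np.array([onplane(C[n],p,z)[:2] for p in q],np.float32)
        print(n,l,r[0]['conf'],len(q),cv2.minAreaRect(P))
for l,z in[('spindle_top',.065),('landing',.068),('lifter_grip',.078),('tape_roll',.03)]:
  for n in('wrist','side','scene'):
    r=spotter.tip_of(n,l)
    if r: print(l,n,np.array(r[0]['location']),r[0]['conf'],onplane(C[n],r[0]['location'],z))
for l,z in[('lifter_grip',.078),('tape_roll',.054)]:
    r=spotter.cut_out('wrist',l)
    if r:
        m=r[0]['pixels'].astype(np.uint8);P=np.array([onplane(w,p,z)[:2] for p in np.argwhere(m)[:,::-1]],np.float32)
        print(l,r[0]['conf'],cv2.minAreaRect(P),cv2.minEnclosingCircle(P))
a=cv2.resize(w['img'][40:220,180:380],(400,360),interpolation=2);b=cv2.resize(C['side']['img'][250:350,180:320],(400,286),interpolation=2)
o=np.zeros((360,800,3),np.uint8);o[:,:400]=a;o[:286,400:]=b;cv2.imwrite('pics/i.png',o[:,:,::-1])
```

```text
12.2 [0.6094 0.0897 0.2133] [ 0.9682  0.2501 -0.0001]
scene file 0.89 626 ((0.5223059058189392, -0.25795453786849976), (0.025928987190127373, 0.2066715806722641), 75.71717834472656)
scene keeper_bar 0.76 344 ((0.5383539795875549, -0.22016721963882446), (0.028954938054084778, 0.15164776146411896), 76.32884216308594)
side file 0.75 968 ((0.5219473838806152, -0.2579125165939331), (0.029192132875323296, 0.2024708390235901), 74.8296127319336)
side keeper_bar 0.71 644 ((0.5385266542434692, -0.21115480363368988), (0.0489157997071743, 0.14668042957782745), 75.96710205078125)
spindle_top wrist [280.8 107.6] 0.62 [0.5852 0.1829 0.065 ]
spindle_top side [260.  164.7] 0.76 [0.5862 0.1782 0.065 ]
landing wrist [280.  82.] 0.67 [0.5783 0.2063 0.068 ]
landing side [253.  142.3] 0.8 [0.568  0.2931 0.068 ]
landing scene [320. 148.] 0.7 [0.5543 0.2831 0.068 ]
lifter_grip wrist [281.1 201.5] 0.72 [0.61   0.0882 0.078 ]
lifter_grip side [269.3 184.3] 0.86 [0.6082 0.0686 0.078 ]
lifter_grip scene [292.2 181.2] 0.89 [0.6057 0.0878 0.078 ]
tape_roll wrist [403.2 196.9] 0.65 [0.7605 0.1204 0.03  ]
tape_roll side [260.  170.5] 0.78 [0.585  0.1995 0.03  ]
tape_roll scene [306.9 175.4] 0.69 [0.5831 0.1859 0.03  ]
lifter_grip 0.74 ((0.5941205024719238, 0.14771835505962372), (0.08464036881923676, 0.14955730736255646), 13.383624076843262) ((0.5925503969192505, 0.15276023745536804), 0.08034074306488037)
tape_roll 0.92 ((0.5868512988090515, 0.1805836707353592), (0.09023450314998627, 0.08924372494220734), 62.70201110839844) ((0.5871369242668152, 0.18095852434635162), 0.04597456380724907)
```

View pics/i.png

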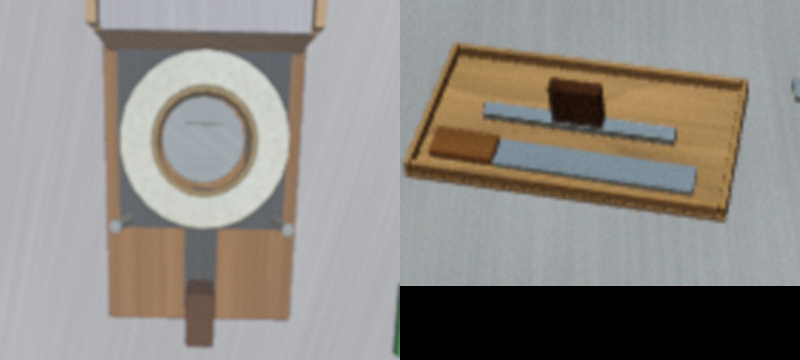

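Emit:
step_arm(
  claw=45,
  force=50,
  commands=[
    {"delta_pos": [0.03, -0.06, -1], "twist": [0, 0, 0]},
    {"delta_pos": [0, 0, -1], "twist": [0, 0, 0]},
    {"delta_pos": [0, 0, -1], "twist": [0, 0, 0]},
    {"delta_pos": [0, 0, -1], "twist": [0, 0, 0]},
    {"delta_pos": [0, 0, -1], "twist": [0, 0, 0]},
    {"delta_pos": [0, 0, -1], "twist": [0, 0, 0]},
    {"delta_pos": [0, 0, -0.5], "twist": [0, 0, 0]},
    {"delta_pos": [0, 0, 0], "twist": [0, 0, 0]},
  ],
)

```text
time: 14.05
tool_pos: [0.6096, 0.089, 0.0498]
orientation: [[-0.25, 0.968, -0.003], [0.968, 0.25, -0.0], [0.001, -0.003, -1.0]]
ft_force: [0.2, -0.9, -0.3]
finger_gap: 0.0452
finger_force: 0.0
```

Emit:
step_arm(
  claw=8,
  commands=[
    {"delta_pos": [0, 0, 0], "twist": [0, 0, 0]},
    {"delta_pos": [0, 0, 0], "twist": [0, 0, 0]},
    {"delta_pos": [0, 0, 0], "twist": [0, 0, 0]},
    {"delta_pos": [0, 0, 0], "twist": [0, 0, 0]},
    {"delta_pos": [0, 0, 0], "twist": [0, 0, 0]},
    {"delta_pos": [0, 0, 0], "twist": [0, 0, 0]},
  ],
)

```text
time: 14.65
tool_pos: [0.6096, 0.0888, 0.0518]
orientation: [[-0.249, 0.968, -0.001], [0.968, 0.249, 0.0], [0.0, -0.001, -1.0]]
ft_force: [-3.3, -1.7, 6.4]
finger_gap: 0.0156
finger_force: 49.9
```

Emit:
step_arm(
  commands=[
    {"delta_pos": [0, 0, 0.2], "twist": [0, 0, 0]},
    {"delta_pos": [0, 0, 0.2], "twist": [0, 0, 0]},
    {"delta_pos": [0, 0, 0.2], "twist": [0, 0, 0]},
    {"delta_pos": [0, 0, 0.2], "twist": [0, 0, 0]},
    {"delta_pos": [0, 0, 0.2], "twist": [0, 0, 0]},
    {"delta_pos": [0, 0, 0.2], "twist": [0, 0, 0]},
    {"delta_pos": [0, 0, 0.2], "twist": [0, 0, 0]},
    {"delta_pos": [0, 0, 0], "twist": [0, 0, 0]},
  ],
)

```text
time: 15.45
tool_pos: [0.6097, 0.0888, 0.087]
orientation: [[-0.25, 0.968, -0.001], [0.968, 0.25, -0.0], [-0.0, -0.001, -1.0]]
ft_force: [-7.3, -3.6, 0.2]
finger_gap: 0.0159
finger_force: 49.9
```

Emit:
step_arm(
  commands=[
    {"delta_pos": [0, 0, 0.08], "twist": [0, 0, 0]},
    {"delta_pos": [0, 0, 0.08], "twist": [0, 0, 0]},
    {"delta_pos": [0, 0, 0], "twist": [0, 0, 0]},
  ],
)

```text
time: 15.75
tool_pos: [0.6096, 0.0889, 0.0905]
orientation: [[-0.25, 0.968, -0.001], [0.968, 0.25, -0.0], [0.0, -0.001, -1.0]]
ft_force: [-6.2, -3.0, -5.6]
finger_gap: 0.0161
finger_force: 49.9
```

Emit:
step_arm(
  commands=[
    {"delta_pos": [0, 0, 0.06], "twist": [0, 0, 0]},
    {"delta_pos": [0, 0, 0], "twist": [0, 0, 0]},
  ],
)

```text
time: 15.95
tool_pos: [0.6096, 0.0889, 0.0919]
orientation: [[-0.25, 0.968, -0.001], [0.968, 0.25, -0.0], [0.0, -0.001, -1.0]]
ft_force: [-5.4, -3.7, -6.3]
finger_gap: 0.0159
finger_force: 49.9
```

Emit:
step_arm(
  commands=[
    {"delta_pos": [0, 0, 0.06], "twist": [0, 0, 0]},
    {"delta_pos": [0, 0, 0], "twist": [0, 0, 0]},
  ],
)

```text
time: 16.15
tool_pos: [0.6096, 0.0889, 0.0922]
orientation: [[-0.25, 0.968, -0.002], [0.968, 0.25, -0.0], [0.0, -0.002, -1.0]]
ft_force: [-1.6, -2.9, -21.4]
finger_gap: 0.016
finger_force: 49.9
```

Emit:
step_arm(
  claw=45,
  commands=[
    {"delta_pos": [0, 0, -0.08], "twist": [0, 0, 0]},
    {"delta_pos": [0, 0, 0], "twist": [0, 0, 0]},
    {"delta_pos": [0, 0, 0], "twist": [0, 0, 0]},
    {"delta_pos": [0, 0, 0.8], "twist": [0, 0, 0]},
    {"delta_pos": [0, 0, 1], "twist": [0, 0, 0]},
    {"delta_pos": [0, 0, 1], "twist": [0, 0, 0]},
    {"delta_pos": [0, 0, 1], "twist": [0, 0, 0]},
    {"delta_pos": [0, 0, 1], "twist": [0, 0, 0]},
  ],
)

```text
time: 16.95
tool_pos: [0.6107, 0.0892, 0.2134]
orientation: [[-0.251, 0.968, 0.003], [0.968, 0.251, 0.0], [-0.0, 0.003, -1.0]]
ft_force: [0.1, -0.9, -0.4]
finger_gap: 0.0451
finger_force: 0.0
```

```bash
cat > roll.py <<'E'
from h import *
import sys
np.set_printoptions(precision=4,suppress=True)
z=float(sys.argv[1])
o=env.observe();print(o['time'],o['tool_pos'])
w=cam('wrist');r=spotter.cut_out('wrist','tape_roll')
for q in r[:1]:
    P=np.array([onplane(w,p,z)[:2] for p in np.argwhere(q['pixels'])[:,::-1]],np.float32)
    c=cv2.minEnclosingCircle(P);print(q['conf'],c)
np.savez('c4.npz',**w)
s=cam('side')
a=cv2.resize(w['img'][0:240,140:420],(400,343));b=cv2.resize(s['img'][100:220,190:330],(400,343),interpolation=2)
cv2.imwrite(sys.argv[2],np.hstack([a,b])[:,:,::-1])
E
python3 roll.py .094 pics/j.png
```

```text
16.95 [0.6107 0.0892 0.2134]
0.85 ((0.5866261124610901, 0.1806132197380066), 0.04627053067088127)
```

View pics/j.png

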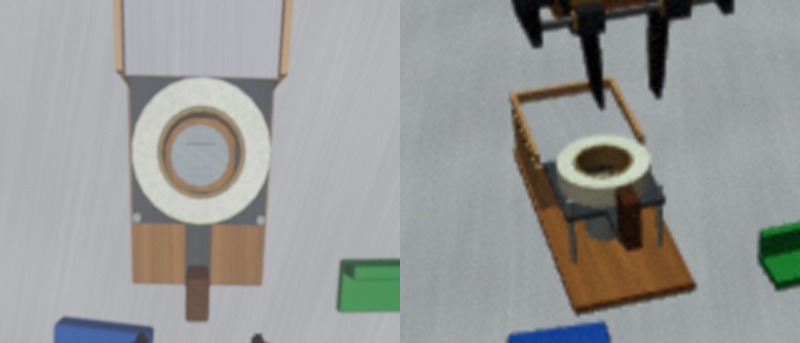

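Emit:
step_arm(
  claw=10,
  commands=[
    {"delta_pos": [-0.236, 0.914, 0], "twist": [0, 0, 0]},
    {"delta_pos": [-0.236, 0.914, 0], "twist": [0, 0, 0]},
    {"delta_pos": [-0.236, 0.914, -0.8], "twist": [0, 0, 0]},
    {"delta_pos": [-0.236, 0.914, -0.8], "twist": [0, 0, 0]},
    {"delta_pos": [0, 0, -1], "twist": [0, 0, 0]},
    {"delta_pos": [0, 0, -1], "twist": [0, 0, 0]},
    {"delta_pos": [0, 0, -1], "twist": [0, 0, 0]},
    {"delta_pos": [0, 0, 0], "twist": [0, 0, 0]},
  ],
)

```text
time: 17.9
tool_pos: [0.585, 0.1802, 0.0928]
orientation: [[-0.251, 0.968, -0.005], [0.968, 0.251, -0.001], [0.0, -0.005, -1.0]]
ft_force: [1.0, 0.4, 0.4]
finger_gap: 0.0102
finger_force: 0.0
```

Emit:
step_arm(
  commands=[
    {"delta_pos": [0, 0, -0.4], "twist": [0, 0, 0]},
    {"delta_pos": [0, 0, -0.4], "twist": [0, 0, 0]},
    {"delta_pos": [0, 0, 0], "twist": [0, 0, 0]},
  ],
)

```text
time: 18.2
tool_pos: [0.5864, 0.1803, 0.0755]
orientation: [[-0.25, 0.968, -0.001], [0.968, 0.25, -0.0], [0.0, -0.001, -1.0]]
ft_force: [0.1, 0.6, -0.7]
finger_gap: 0.0098
finger_force: 0.0
```

Emit:
step_arm(
  commands=[
    {"delta_pos": [-0.1, 0.387, 0], "twist": [0, 0, 0]},
    {"delta_pos": [-0.1, 0.387, 0], "twist": [0, 0, 0]},
    {"delta_pos": [-0.1, 0.387, 0], "twist": [0, 0, 0]},
    {"delta_pos": [-0.1, 0.387, 0], "twist": [0, 0, 0]},
    {"delta_pos": [-0.1, 0.387, 0], "twist": [0, 0, 0]},
    {"delta_pos": [-0.1, 0.387, 0], "twist": [0, 0, 0]},
  ],
)

```text
time: 18.8
tool_pos: [0.5713, 0.2395, 0.0762]
orientation: [[-0.251, 0.968, 0.0], [0.968, 0.251, 0.0], [0.0, 0.0, -1.0]]
ft_force: [0.2, -0.6, -1.7]
finger_gap: 0.0099
finger_force: 0.3
```

Emit:
step_arm(
  commands=[
    {"delta_pos": [-0.1, 0.387, 0], "twist": [0, 0, 0]},
    {"delta_pos": [-0.1, 0.387, 0], "twist": [0, 0, 0]},
    {"delta_pos": [-0.1, 0.387, 0], "twist": [0, 0, 0]},
    {"delta_pos": [-0.1, 0.387, 0], "twist": [0, 0, 0]},
    {"delta_pos": [-0.1, 0.387, 0], "twist": [0, 0, 0]},
    {"delta_pos": [-0.08, 0.3, 0], "twist": [0, 0, 0]},
    {"delta_pos": [0, 0, 0], "twist": [0, 0, 0]},
  ],
)

```text
time: 19.5
tool_pos: [0.5569, 0.2954, 0.0762]
orientation: [[-0.251, 0.968, 0.0], [0.968, 0.251, 0.0], [0.0, 0.0, -1.0]]
ft_force: [0.1, -0.3, -0.3]
finger_gap: 0.0099
finger_force: 0.0
```

Run:
```python
from h import *
s=cam('side');c=cam('scene');w=cam('wrist')
a=cv2.resize(w['img'][100:360,80:480],(400,260));b=cv2.resize(s['img'][90:210,180:320],(400,343),interpolation=2);d=cv2.resize(c['img'][100:220,230:390],(400,300),interpolation=2)
o=np.zeros((600,800,3),np.uint8);o[:343,:400]=b;o[:300,400:]=d;o[343:,:400]=a[:257];cv2.imwrite('pics/k.png',o[:,:,::-1])
```

```text
(no output)
```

View pics/k.png

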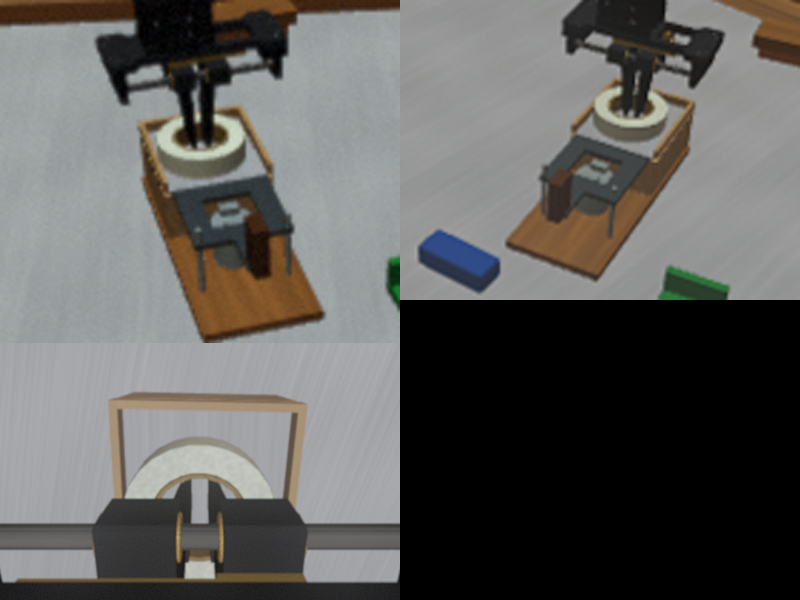

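Emit:
step_arm(
  commands=[
    {"delta_pos": [0.05, -0.19, 0], "twist": [0, 0, 0]},
    {"delta_pos": [0, 0, 0], "twist": [0, 0, 0]},
    {"delta_pos": [0, 0, 0.6], "twist": [0, 0, 0]},
    {"delta_pos": [0, 0, 1], "twist": [0, 0, 0]},
    {"delta_pos": [0, 0, 1], "twist": [0, 0, 0]},
    {"delta_pos": [0, 0, 1], "twist": [0, 0, 0]},
    {"delta_pos": [0.1, -0.4, 1], "twist": [0, 0, 0]},
    {"delta_pos": [0.2, -0.8, 0.9], "twist": [0, 0, 0]},
  ],
)

```text
time: 20.45
tool_pos: [0.5657, 0.2601, 0.2162]
orientation: [[-0.252, 0.968, 0.002], [0.968, 0.252, 0.001], [0.0, 0.002, -1.0]]
ft_force: [0.3, -0.7, -0.0]
finger_gap: 0.0097
finger_force: 0.0
```

Emit:
step_arm(
  claw=45,
  commands=[
    {"delta_pos": [0.25, -1, 0], "twist": [0, 0, 0]},
    {"delta_pos": [0.25, -1, 0], "twist": [0, 0, 0]},
    {"delta_pos": [0.25, -1, 0], "twist": [0, 0, 0]},
    {"delta_pos": [0.25, -1, 0], "twist": [0, 0, 0]},
    {"delta_pos": [0.25, -1, 0], "twist": [0, 0, 0]},
    {"delta_pos": [0.25, -1, 0], "twist": [0, 0, 0]},
    {"delta_pos": [0.26, -0.87, 0], "twist": [0, 0, 0]},
    {"delta_pos": [0, 0, 0], "twist": [0, 0, 0]},
  ],
)

```text
time: 21.25
tool_pos: [0.6105, 0.0855, 0.2148]
orientation: [[-0.248, 0.969, 0.001], [0.969, 0.248, -0.0], [-0.001, 0.001, -1.0]]
ft_force: [-0.4, 0.2, -0.1]
finger_gap: 0.0447
finger_force: 0.0
```

```bash
python3 roll.py .092 pics/l.png
```

```text
21.25 [0.6105 0.0855 0.2148]
0.66 ((0.5637409687042236, 0.26225900650024414), 0.03964441642165184)
```

View pics/l.png

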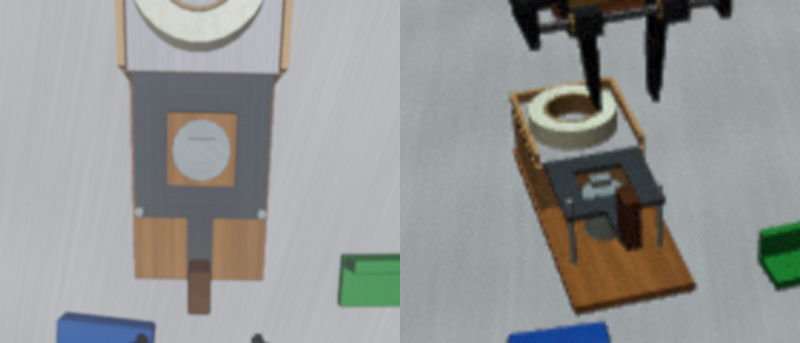

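Emit:
step_arm(
  commands=[
    {"delta_pos": [-0.02, 0.12, -1], "twist": [0, 0, 0]},
    {"delta_pos": [0, 0, -1], "twist": [0, 0, 0]},
    {"delta_pos": [0, 0, -1], "twist": [0, 0, 0]},
    {"delta_pos": [0, 0, -1], "twist": [0, 0, 0]},
    {"delta_pos": [0, 0, -1], "twist": [0, 0, 0]},
    {"delta_pos": [0, 0, 0], "twist": [0, 0, 0]},
  ],
)

```text
time: 22.0
tool_pos: [0.6077, 0.0918, 0.0862]
orientation: [[-0.251, 0.968, -0.005], [0.968, 0.251, -0.0], [0.001, -0.005, -1.0]]
ft_force: [-0.1, 0.3, -0.1]
finger_gap: 0.0451
finger_force: 0.0
```

Emit:
step_arm(
  claw=8,
  commands=[
    {"delta_pos": [0, 0, 0], "twist": [0, 0, 0]},
    {"delta_pos": [0, 0, 0], "twist": [0, 0, 0]},
    {"delta_pos": [0, 0, 0], "twist": [0, 0, 0]},
    {"delta_pos": [0, 0, 0], "twist": [0, 0, 0]},
    {"delta_pos": [0, 0, 0], "twist": [0, 0, 0]},
    {"delta_pos": [0, 0, 0], "twist": [0, 0, 0]},
  ],
)

```text
time: 22.6
tool_pos: [0.6091, 0.0908, 0.0891]
orientation: [[-0.249, 0.968, -0.0], [0.968, 0.249, 0.0], [0.0, -0.0, -1.0]]
ft_force: [-3.3, -0.9, 3.6]
finger_gap: 0.016
finger_force: 50.0
```

Emit:
step_arm(
  commands=[
    {"delta_pos": [0, 0, -0.2], "twist": [0, 0, 0]},
    {"delta_pos": [0, 0, -0.2], "twist": [0, 0, 0]},
    {"delta_pos": [0, 0, -0.2], "twist": [0, 0, 0]},
    {"delta_pos": [0, 0, -0.2], "twist": [0, 0, 0]},
    {"delta_pos": [0, 0, -0.2], "twist": [0, 0, 0]},
    {"delta_pos": [0, 0, -0.2], "twist": [0, 0, 0]},
    {"delta_pos": [0, 0, -0.2], "twist": [0, 0, 0]},
    {"delta_pos": [0, 0, 0], "twist": [0, 0, 0]},
  ],
)

```text
time: 23.4
tool_pos: [0.6091, 0.0908, 0.0525]
orientation: [[-0.25, 0.968, -0.001], [0.968, 0.25, 0.0], [0.0, -0.001, -1.0]]
ft_force: [-0.7, -0.7, -6.7]
finger_gap: 0.0157
finger_force: 50.0
```

Emit:
step_arm(
  commands=[
    {"delta_pos": [0, 0, -0.08], "twist": [0, 0, 0]},
    {"delta_pos": [0, 0, -0.08], "twist": [0, 0, 0]},
    {"delta_pos": [0, 0, 0], "twist": [0, 0, 0]},
  ],
)

```text
time: 23.7
tool_pos: [0.6091, 0.0908, 0.0495]
orientation: [[-0.25, 0.968, -0.001], [0.968, 0.25, -0.0], [0.0, -0.001, -1.0]]
ft_force: [-4.4, -1.7, 0.8]
finger_gap: 0.0154
finger_force: 50.0
```

Emit:
step_arm(
  commands=[
    {"delta_pos": [0, 0, -0.06], "twist": [0, 0, 0]},
    {"delta_pos": [0, 0, 0], "twist": [0, 0, 0]},
  ],
)

```text
time: 23.9
tool_pos: [0.6092, 0.0908, 0.0494]
orientation: [[-0.25, 0.968, 0.0], [0.968, 0.25, -0.0], [-0.0, 0.0, -1.0]]
ft_force: [-9.1, -2.1, 15.7]
finger_gap: 0.0157
finger_force: 50.0
```

Emit:
step_arm(
  commands=[
    {"delta_pos": [0, 0, -0.06], "twist": [0, 0, 0]},
    {"delta_pos": [0, 0, 0], "twist": [0, 0, 0]},
  ],
)

```text
time: 24.1
tool_pos: [0.6093, 0.0907, 0.0492]
orientation: [[-0.25, 0.968, 0.001], [0.968, 0.25, -0.0], [-0.0, 0.001, -1.0]]
ft_force: [-13.5, -3.4, 29.3]
finger_gap: 0.0158
finger_force: 50.0
```

Emit:
step_arm(
  claw=45,
  commands=[
    {"delta_pos": [0, 0, 0], "twist": [0, 0, 0]},
    {"delta_pos": [0, 0, 0], "twist": [0, 0, 0]},
    {"delta_pos": [0, 0, 0], "twist": [0, 0, 0]},
    {"delta_pos": [0, 0, 0.6], "twist": [0, 0, 0]},
    {"delta_pos": [0, 0, 1], "twist": [0, 0, 0]},
    {"delta_pos": [0, 0, 1], "twist": [0, 0, 0]},
    {"delta_pos": [0, 0, 1], "twist": [0, 0, 0]},
    {"delta_pos": [0, 0, 1], "twist": [0, 0, 0]},
  ],
)

```text
time: 24.9
tool_pos: [0.6095, 0.0909, 0.1637]
orientation: [[-0.251, 0.968, 0.001], [0.968, 0.251, -0.0], [-0.0, 0.001, -1.0]]
ft_force: [0.4, -0.2, -0.2]
finger_gap: 0.0451
finger_force: 0.0
```

Emit:
step_arm(
  commands=[
    {"delta_pos": [-0.2, 0.8, 1], "twist": [0, 0, 0]},
    {"delta_pos": [-0.2, 0.8, 1], "twist": [0, 0, 0]},
    {"delta_pos": [-0.2, 0.8, 1], "twist": [0, 0, 0]},
    {"delta_pos": [0, 0, 1], "twist": [0, 0, 0]},
    {"delta_pos": [0, 0, 0], "twist": [0, 0, 0]},
    {"delta_pos": [0, 0, 0], "twist": [0, 0, 0]},
  ],
)

```text
time: 25.5
tool_pos: [0.5943, 0.1509, 0.2624]
orientation: [[-0.251, 0.968, 0.001], [0.968, 0.251, 0.0], [-0.0, 0.001, -1.0]]
ft_force: [0.4, 0.4, -0.9]
finger_gap: 0.045
finger_force: 0.0
```

Run:
```python
from h import *
np.set_printoptions(precision=4,suppress=True)
w=cam('wrist');s=cam('side')
r=spotter.cut_out('wrist','tape_roll')
if r:
    P=np.array([onplane(w,p,.092)[:2] for p in np.argwhere(r[0]['pixels'])[:,::-1]],np.float32);c,R=cv2.minEnclosingCircle(P)
    d=np.array(c)-[.5866,.1806];print(r[0]['conf'],c,R,'local y',d@[-.2504,.968],'x',d@[.968,.2504])
cv2.imwrite('pics/n.png',np.hstack([cv2.resize(w['img'][0:250,140:420],(400,357)),cv2.resize(s['img'][100:350,150:360],(400,357))])[:,:,::-1]); print(env.observe()['time'])
```

```text
0.75 (0.5577567219734192, 0.28478553891181946) 0.04647185653448105 local y 0.10807395848449707 x -0.0018322341862106427
25.65
```

View pics/n.png

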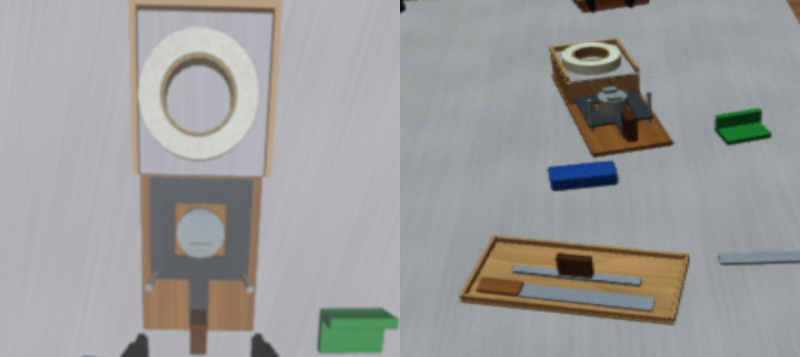

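```bash
python3 -c "
from plant import env
print(env.finish_job())"
```

```text
the job is handed in; nothing more can be done
None
```

The job is done and handed in at about 26 s: the keeper bar lies flat in the tray beside and parallel to the file, the roll sits wholly on the deck about 11 mm in from its open edge, the empty lifter is fully down, and nothing else was moved.

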